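# Gauge the tube adapter blocks and sort them by fit

### The arm

A 6-joint arm with a two-finger parallel gripper is mounted at the origin on the work surface. World frame = base frame: x ahead of the robot, y to its left, z up, the work surface at z = 0. Lengths are in mm, angles in rad, forces in N, time in s.
With the tool pointing down it reaches from about 275 to 1000 mm from the base axis. Payload 8.4 kg.
Tool frame: the origin (TCP) lies at the very end of the fingers, on their centre line; the grasp point (between the pads) lies 19 mm behind it; x points along the fingers, z is the direction in which the jaws open and shut, and the axes are right-handed (so a half turn about x gives the same grasp; the last joint's range is limited). The gripper opens to 85 mm and grips with 20 to 120 N. Pads are 22 mm wide; open, the fingers measure 114 mm over their backs; the gripper's body (76 mm by 85 mm) begins 54 mm behind the grasp point. The pads swing forward as they close: fully open they stand 13 mm farther back than shut.
Start: joints at [1.321, 0.353, 1.633, -0, 1.155, -0.002], TCP at [153.293, 605.912, 231.281] pointing down, gripper open.
Joint ranges: [-2.63, 2.63], [-0.92, 2.1], [0.06, 2.66], [-1.3, 4.44], [0, 2.69], [-3.02, 3.02]. Speed limits (rad/s): [2.22, 2.22, 2.79, 3.14, 3.14, 3.14].

### API

Orientations are given as a unit quaternion [x, y, z, w].
In Python, from cell import state, capture, calibration, finish_job gives the robot as it stands. The module is installed in compiled form; this text tells all that it offers.
- The arm moves only by the tool apply_moves, never from a script. Its argument "targets" is a list of rows, each a list of 7 numbers: the turn, a rotation vector about the tool's x, y, z in degrees, then the shift along the tool's x, y, z in mm, then the opening, from -1 (shut) to 1 (fully open), so that 0 is half open. A call has 1 to 12 rows; each row shifts and turns the commanded pose from where the row before left it, along the tool's axes as they then stand; what a row does not reach is not made up. A row lasts 1/10 s, in which the tool goes at most 50 mm and 8.59 degrees, less where a joint would pass 70% of its speed; a pose out of reach is approached as far as the arm can. A call with a gripper value outside its range is refused whole. The fingers move at their own pace and stop on an object; the grip force is fixed at half the most. Time passes only in rows, so rows that do not move let the fingers close. It gives the time, the measured TCP pose, the force and the opening at its end, in the units of the state.
- state(): the state, without advancing time (a new reading comes with each control period).
- capture(name): name is "scene" or "top" or "wrist"; returns the picture (480x640x3 uint8, red, green, blue); there is no depth.
- calibration(name): a dict with "mtx" (3x3 intrinsics, pixels), "eye" and "attitude" of the camera in the world. Camera axes: x right, y down, z forward; pixel columns grow to the right and rows downward; lengths in mm; the calibration is good to about 2 mm. A picture is of the moment at which its call begins: read the wrist's pose just before it. calibration takes no time and is no camera call; for the wrist camera it gives the pose at the moment of the call.
- finish_job(): hands the job in, once; it reports no verdict.
The state is a dict: "time": time; "qpos": joint angles; "dq": joint speeds; "effort": joint torques, N m; "ee_pos": TCP position; "eef_rot": TCP orientation; "wrist_force": force on the tool from outside, world axes, zero at the start; "torque": the same for the moment, N m; "finger_gap": opening from 0.0 (shut) to 1.0 (fully open).
Only numpy, scipy, OpenCV 4.12 (cv2) and the standard library are available. Lean on these libraries where they do the work, as an engineer would, in place of code of your own. Each camera call takes 0.05 s, during which the arm holds its last target. There are 200 camera calls.

### The job

Take the plug gauge from its stand and try it gently, without forcing it, in the bore of the left adapter block (left as seen from the robot) and then of the right one: a good bore takes the pin fully home, a bad one stops it part-way down. Put the gauge back fully home in its stand, and set each block down upright and flat, without dropping it: good ones in the rectangular steel tray, bad ones in the round white plastic dish. Both, one or none may be good; leave the other things where they are.

Things in the scene. Friction and masses are not known exactly. Their poses are not given: they have to be found in the camera images.
- gauge: Plug gauge, in its stand at the start, 0.12 kg. Steel pin 15 mm in diameter, 36 mm long, its nose tapered over 3 mm to 11 mm; then a collar 26 mm in diameter, 6 mm thick; then a square black grip 18 x 18 x 42 mm. Origin at the centre of the pin's lower end, z up along it: collar z = 36 to 42 mm, grip z = 42 to 84 mm, grip faces square to its x and y.
- stand: Fixed grey plastic gauge stand, 60 x 60 x 50 mm on a foot 80 x 80 x 6 mm, with a hole 17.5 mm in diameter, 42 mm deep in the middle of its top. Origin at the centre of its underside, z up; the hole's mouth is 50 mm above. With the gauge home its collar rests on the top (gauge origin 14 mm above the stand's).
- block_left: Loose aluminium block, 44 x 44 x 50 mm high, 0.2 to 0.3 kg, the left (+y) one at the start. Blind bore in the middle of its top, 16.5 mm in diameter, 42 mm deep, 1.5 mm chamfer. Origin at the centre of its underside, z up, sides square to its x and y. Gauge home (collar on block) in a good bore: gauge origin 14 mm above the block's origin. Good or bad cannot be seen, felt only.
- block_right: The same kind of block, the right (-y) one at the start; good or bad independently of the other. In a bad bore of either block a rigid hidden step stops the pin 15 mm below the mouth (gauge origin 35 mm above the block's). More than 40 N between gauge and block is forcing it: come down slowly (about 10 mm/s) where it may stop.
- tray: Fixed rectangular steel tray for good blocks, 180 mm along its own x by 150 mm along its y, turned up to 0.15 rad, rim 12 mm high, walls and floor 3 mm thick. It stands to the left or the right. Origin at the centre of its underside on the table, z up; a block standing in it has its origin about 3 mm above.
- dish: Fixed round white plastic dish for bad blocks, 168 mm across at the base, 176 mm at the rim, 12 mm high, wall and flat floor 3 mm thick. On the other side from the tray. Origin at the centre of its underside, z up; a block in it has its origin 3 mm above. Tray and dish each hold both blocks side by side along x, 65 mm apart.
- vial: Bystander: small glass vial with a blue cap, 22 mm across and 40 mm high, standing between the blocks and the stand. Origin at the centre of its underside.
- beaker: Bystander: small glass beaker, 52 mm across, 55 mm high, beyond the stand to the left. Origin at the centre of its underside.
- jar: Bystander: white plastic jar with a white cap, 48 mm across, 50 mm high, beyond the stand to the right. Origin at the centre of its underside.
- cap: Bystander: blue screw cap, 35 mm across and 13 mm high, lying left of the stand. Origin at the centre of its underside.
- stopper: Bystander: tapered dark rubber stopper, 32 mm across its top and 24 mm high, right of the stand. Origin at the centre of its underside.
Mind the look-alikes: they are no part of the job. Of the things shaped like the gauge, the steel one is meant.

How it is judged (in metres and radians):
On the way, in this order (a step that is already met when the one before it is completed fails the run):
1. the gauge is tried in the left block: fully home (within 3 mm) in a good bore, against the step (at least 10 mm deep) in a bad one (horizontal distance between gauge and block_left below 0.004 m and ((x of step_left_c0 in the frame of block_left below 0.0135 m and z of gauge in the frame of block_left below 0.04 m) or (x of step_left_c0 in the frame of block_left above 0.0135 m and z of gauge in the frame of block_left below 0.017 m))), for 0.1 s.
2. the gauge is tried in the right block: fully home (within 3 mm) in a good bore, against the step (at least 10 mm deep) in a bad one (horizontal distance between gauge and block_right below 0.004 m and ((x of step_right_c0 in the frame of block_right below 0.0135 m and z of gauge in the frame of block_right below 0.04 m) or (x of step_right_c0 in the frame of block_right above 0.0135 m and z of gauge in the frame of block_right below 0.017 m))), for 0.1 s.
At the end, for the whole second after the job is handed in: Good blocks stand flat in the tray (centre within 68 mm in x, 53 mm in y of its centre), bad ones flat in the dish (within 60 mm of its centre), upright within 0.1 rad, at rest; the gauge is upright in its stand, home within 3 mm, at rest (((x of step_left_c0 in the frame of block_left above 0.0135 m and x of block_left in the frame of tray between -0.068 and 0.068 m and y of block_left in the frame of tray between -0.053 and 0.053 m and (z of block_left in the frame of tray below 0.007 m and angle between block_left's own z axis and vertical below 0.1 rad and linear speed of block_left below 0.02 m/s)) or (x of step_left_c0 in the frame of block_left below 0.0135 m and horizontal distance between block_left and dish below 0.06 m and (z of block_left in the frame of dish below 0.007 m and angle between block_left's own z axis and vertical below 0.1 rad and linear speed of block_left below 0.02 m/s))) and ((x of step_right_c0 in the frame of block_right above 0.0135 m and x of block_right in the frame of tray between -0.068 and 0.068 m and y of block_right in the frame of tray between -0.053 and 0.053 m and (z of block_right in the frame of tray below 0.007 m and angle between block_right's own z axis and vertical below 0.1 rad and linear speed of block_right below 0.02 m/s)) or (x of step_right_c0 in the frame of block_right below 0.0135 m and horizontal distance between block_right and dish below 0.06 m and (z of block_right in the frame of dish below 0.007 m and angle between block_right's own z axis and vertical below 0.1 rad and linear speed of block_right below 0.02 m/s))) and horizontal distance between gauge and stand below 0.005 m and z of gauge in the frame of stand below 0.017 m and angle between gauge's own z axis and vertical below 0.12 rad and linear speed of gauge below 0.02 m/s); the robot touches nothing.
It fails at once if the gauge is forced: more than 40 N between the gauge and a block (contact force between gauge and block_left above 40 N or contact force between gauge and block_right above 40 N).
It fails at once if a block is dropped or thrown: faster than 0.6 m/s (a fall of about 18 mm) with the fingers off it ((linear speed of block_left above 0.6 m/s and contact force between the fingers and block_left below 0.1 N) or (linear speed of block_right above 0.6 m/s and contact force between the fingers and block_right below 0.1 N)).
It fails at once if a block is tipped by more than 0.5 rad (angle between any of block_left, block_right's own z axis and vertical above 0.5 rad).
It fails at once if a bystander (vial, beaker, jar, cap, stopper) is moved more than 20 mm (distance of any of vial, beaker, jar, cap, stopper from where it was at the start of the episode above 0.02 m).
It also fails if it takes over 67 s, if anything falls off the work surface, if the arm or the gripper's body presses on something with over 40 N, if the wrist force passes 120 N, or if a joint passes its speed limit or range.

## Working session

There is one attempt and no reset: what is moved stays moved. The work goes in short steps, Python scripts to look and compute and a tool call to move; the robot and the scene stay as the last step left them, time stands still between calls to the robot, and variables do not carry over. Pictures are saved under pics/ and viewed, about 8 in all and at most 12, crops included, and the job is handed in when it is done.

Besides the shell and the picture viewer there is one more tool, called after "Call:" as a command line: name --pt "numbers of a row" for each row, then --argument value for the rest. apply_moves: Moves the arm, as the interface text tells. Its arguments: {"type":"object","properties":{"targets":{"type":"array","items":{"type":"array","items":{"type":"number"}}}},"required":["targets"]}

```bash
mkdir -p pics
python3 - <<'E'
from cell import *
import cv2,numpy as np
print(state())
for n in("scene","top"):
    im=capture(n);cv2.imwrite(f"pics/{n}0.png",im[:,:,::-1]);c=calibration(n);print(n,c)
E
```

```text
{'time': 0.0, 'qpos': array([ 1.32058015e+00,  3.53646195e-01,  1.63416596e+00, -1.10664135e-05,
        1.15523830e+00, -2.40898004e-03]), 'dq': array([ 4.35579960e-04, -1.16150787e-03,  1.40537389e-04, -5.35788886e-05,
       -1.75432997e-04,  1.76224627e-03]), 'effort': array([-7.04733557e-04, -6.05259061e+01, -3.42047703e+01, -6.22935772e-05,
        9.67127999e-03, -1.92381543e-05]), 'ee_pos': array([153.18217744, 605.41329315, 230.54930618]), 'eef_rot': array([-0.43469307,  0.55836443,  0.43405615,  0.5575539 ]), 'wrist_force': array([ 0.65407977,  0.10455107, -0.21608077]), 'torque': array([-0.04154347, -0.01556008,  0.02854097]), 'finger_gap': 0.9989849615034734}
scene {'mtx': array([[535.79424526,   0.        , 322.14851528],
       [  0.        , 535.79424526, 238.59343945],
       [  0.        ,   0.        ,   1.        ]]), 'eye': array([ 833.16649255, -524.03882407,  720.65127955]), 'attitude': array([ 0.91102485,  0.22209949, -0.0797893 , -0.3381408 ])}
top {'mtx': array([[553.33897349,   0.        , 312.98777886],
       [  0.        , 553.33897349, 237.01761822],
       [  0.        ,   0.        ,   1.        ]]), 'eye': array([ 423.29932724,  -12.98135418, 1263.35230751]), 'attitude': array([-0.69779912,  0.71352987, -0.04211802,  0.04666467])}
```

View pics/scene0.png

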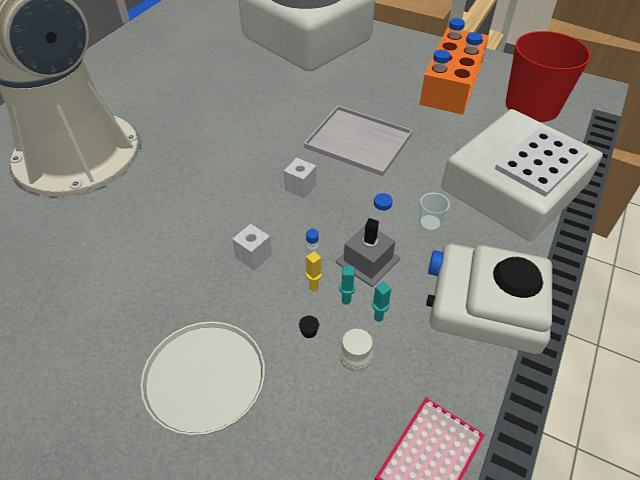

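View pics/top0.png

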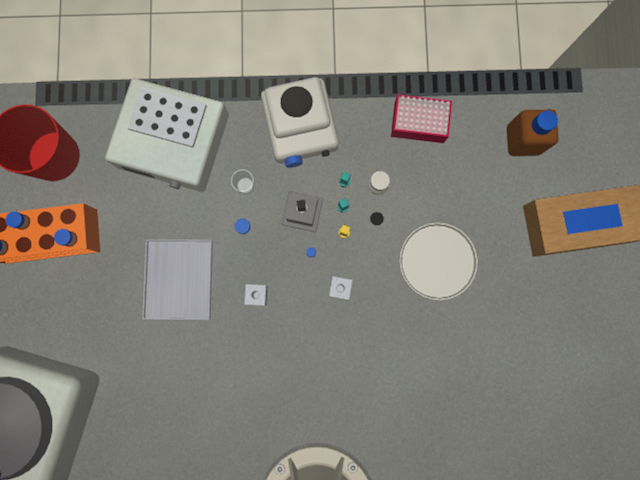

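The scene view shows the steel gauge with a black grip in the grey stand at (371,232), blocks at (300,177) and (252,246), tray top and dish lower left. The top view shows the grip at (302,206), blocks at (256,295) and (341,288), tray at (178,280) and dish at (438,261). The teal and yellow pins are decoys.

```bash
cat > h.py <<'E'
import cv2,numpy as np
from scipy.spatial.transform import Rotation as R
from cell import *
def ray(c,px,z):
    d=R.from_quat(c["attitude"]).apply(np.linalg.solve(c["mtx"],[px[0],px[1],1.]))
    return c["eye"]+d*(z-c["eye"][2])/d[2]
def proj(c,p):
    q=c["mtx"]@R.from_quat(c["attitude"]).inv().apply(np.array(p,float)-c["eye"]);return q[:2]/q[2]
def blob(mask,seed,win):
    "min-area rect of the largest contour around the seed"
    m=np.zeros_like(mask);x,y=map(int,seed);m[y-win:y+win,x-win:x+win]=mask[y-win:y+win,x-win:x+win]
    cs,_=cv2.findContours(m,cv2.RETR_EXTERNAL,cv2.CHAIN_APPROX_NONE)
    return max(cs,key=cv2.contourArea)
def rect(c,cnt,z):
    p=np.array([ray(c,q,z)[:2] for q in cnt[:,0,:]],np.float32)
    return cv2.minAreaRect(p)
E
python3 - <<'E'
from h import *
im=cv2.imread("pics/top0.png");c=calibration("top");g=cv2.cvtColor(im,6).astype(int);hsv=cv2.cvtColor(im,40)
br=((g>170)*255).astype(np.uint8)
for n,s,w,z in(("left",(256,295),18,50),("right",(341,288),18,50)):
    print(n,rect(c,blob(br,s,w),z))
for n,s,w in(("tray",(178,280),50),("dish",(438,261),50)):
    for t in(135,145,160):
        m=((g>t)*255).astype(np.uint8);k=blob(m,s,w);print(n,t,rect(c,k,12), [ray(c,k[:,0].mean(0),12)] )
k=blob(((g<40)*255).astype(np.uint8),(302,206),14);print("grip",rect(c,k,98),k[:,0].min(0),k[:,0].max(0))
k=blob(((g<105)*255).astype(np.uint8),(302,210),26);print("stand",rect(c,k,6))
bl=cv2.inRange(hsv,(100,120,80),(125,255,255))
print("vial",rect(c,blob(bl,(311,252),10),40),"cap",rect(c,blob(bl,(242,226),12),13))
for n,p in(("beaker",(242,182)),("jar",(380,181)),("stopper",(377,218)),("teal",(345,178)),("yel",(345,231)),("teal2",(343,205))):print(n,ray(c,p,40)[:2])
q=R.from_quat(state()["eef_rot"]).as_matrix();print(q)
cw=calibration("wrist");print(cw, "cam in tool",q.T@(cw["eye"]-state()["ee_pos"]),q.T@R.from_quat(cw["attitude"]).as_matrix())
E
```

```text
left ((453.10955810546875, 123.5118179321289), (41.58083724975586, 41.27428436279297), 88.73345947265625)
right ((464.050048828125, -64.1992416381836), (41.8998908996582, 41.9146842956543), 78.42225646972656)
tray 135 ((493.54486083984375, 304.22503662109375), (151.2493438720703, 180.7781524658203), 88.6960678100586) [array([492.12736412, 303.59676174,  12.        ])]
tray 145 ((492.407470703125, 300.5094299316406), (142.4012451171875, 178.99853515625), 88.40411376953125) [array([494.49283401, 297.07013192,  12.        ])]
tray 160 ((491.1412048339844, 300.4453125), (140.07159423828125, 172.3260955810547), 88.41023254394531) [array([485.04518173, 305.22980415,  12.        ])]
dish 135 ((521.1309814453125, -288.24371337890625), (176.95462036132812, 175.42906188964844), 42.72176742553711) [array([ 520.42758371, -287.9732187 ,   12.        ])]
dish 145 ((521.1162719726562, -288.24652099609375), (173.8131103515625, 175.41213989257812), 42.72745895385742) [array([ 520.19703589, -288.16356865,   12.        ])]
dish 160 ((519.300537109375, -285.4162902832031), (159.61721801757812, 165.50497
[... 684 characters left out ...]
78.4731954 ]
teal2 [648.75928107 -75.69841236]
[[-3.06505210e-04 -9.69453229e-01  2.45276055e-01]
 [-1.23562928e-03  2.45276246e-01  9.69452442e-01]
 [-9.99999190e-01 -5.92805038e-06 -1.27306324e-03]]
{'mtx': array([[413.19647263,   0.        , 317.83139736],
       [  0.        , 413.19647263, 241.32214124],
       [  0.        ,   0.        ,   1.        ]]), 'eye': array([ 77.85093255, 626.45100157, 372.71180561]), 'attitude': array([0.77939499, 0.60684445, 0.09565096, 0.12302097])} cam in tool [-142.07960843   78.17525825    1.66296297] [[-1.06363317e-03 -3.07848670e-01  9.51434740e-01]
 [ 9.78169549e-05 -9.51435306e-01 -3.07848743e-01]
 [ 9.99999430e-01 -2.34371684e-04  1.04209097e-03]]
```

Call:
apply_moves --pt "0 0 0 0 -38 -28 1" --pt "0 0 0 0 -38 -28 1" --pt "0 0 0 0 -38 -28 1" --pt "0 0 0 0 -38 -28 1" --pt "0 0 0 0 -38 -28 1" --pt "0 0 0 0 -38 -28 1" --pt "0 0 0 0 -38 -28 1" --pt "0 0 0 0 -38 -28 1" --pt "0 0 0 5 -38 -28 1" --pt "0 0 0 5 -38 -28 1" --pt "0 0 0 10 -38 -28 1" --pt "0 0 0 10 -38 -28 1"

```text
time: 1.3
ee_pos: [513.9, 166.6, 201.0]
eef_rot: [-0.434, 0.558, 0.434, 0.558]
wrist_force: [1.2, 0.7, 0.1]
finger_gap: 0.995
```

Call:
apply_moves --pt "0 0 0 0 -38 -28 1" --pt "0 0 0 0 -38 -28 1" --pt "0 0 0 0 -38 -28 1" --pt "0 0 0 0 -38 -32 1" --pt "0 0 0 0 0 0 1" --pt "0 0 0 0 0 0 1" --pt "0 0 0 0 0 0 1"

```text
time: 2.0
ee_pos: [631.0, 19.1, 200.8]
eef_rot: [-0.434, 0.558, 0.435, 0.558]
wrist_force: [0.5, -0.1, 0.1]
finger_gap: 0.997
```

Run:
```python
from h import *
s=state();c=calibration("wrist");im=capture("wrist");cv2.imwrite("pics/w1.png",im[:,:,::-1]);print(s["ee_pos"],s["eef_rot"],s["time"],s["qpos"]);print(c["eye"],c["attitude"],proj(c,(630,18,98)))
```

```text
[631.01144186  19.14642905 200.8037448 ] [-0.43402618  0.55824889  0.43478619  0.55762032] 2.0 [ 2.77727111e-02  3.92265165e-01  1.64715181e+00  3.80437088e-04
  1.10352850e+00 -1.29550564e+00]
[555.82680774  39.87990917 342.99973526] [0.77949805 0.60688462 0.09571101 0.1221198 ] [312.55918358 238.82552803]
```

View pics/w1.png

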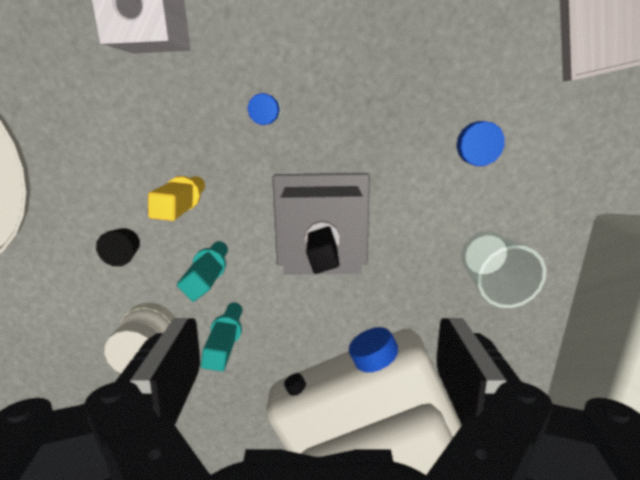

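The wrist view shows the stand square to the tool at (322,225). The black grip is about (322,250), turned a few degrees from the stand. I'll measure it on an enlarged crop.

Run:
```python
from h import *
im=cv2.imread("pics/w1.png");c=calibration("wrist")
cr=cv2.resize(im[160:290,260:385],None,fx=6,fy=6,interpolation=2);cr=cv2.convertScaleAbs(cr,alpha=2.2,beta=0)
cv2.imwrite("pics/w1c.png",cr[:600])
cr=im[160:290,260:385]
cv2.imwrite("pics/w1c.png",cv2.resize(cv2.convertScaleAbs(cr,alpha=2.5,beta=10),None,fx=4.6,fy=4.6,interpolation=2))
```

```text
(no output)
```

View pics/w1c.png

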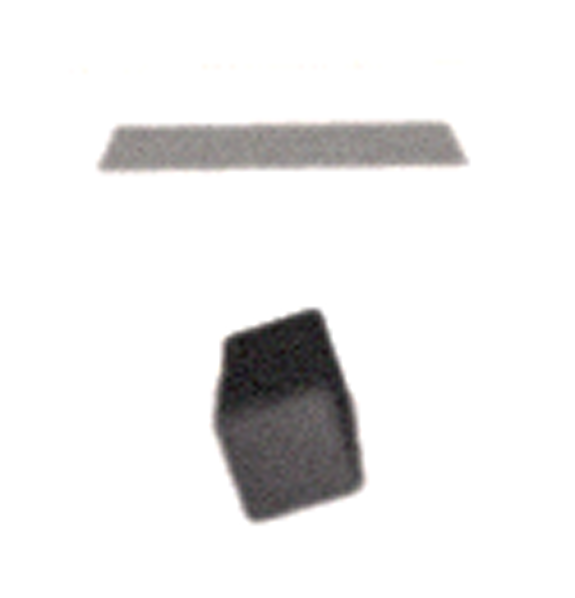

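The enlarged crop shows the grip's top corners at about (216,415), (345,385), (362,487) and (255,522), turned some 15° from the stand.

Run:
```python
from h import *
c=calibration("wrist");s=state();q=R.from_quat(s["eef_rot"]).as_matrix()
P=np.array([ray(c,(260+u/4.6,160+v/4.6),98) for u,v in((216,415),(345,385),(362,487),(255,522))])
print(P.round(1),P.mean(0)); 
for i in range(4):
    d=P[(i+1)%4]-P[i];print(np.linalg.norm(d),np.degrees(np.arctan2(d[1],d[0])))
print("jaw",np.degrees(np.arctan2(q[1,2],q[0,2])))
print("off tool",q.T@(P.mean(0)-s["ee_pos"]))
N=[ray(c,(260+u/4.6,160+v/4.6),50) for u,v in((100,170),(468,165))];d=N[1]-N[0];L=np.linalg.norm(d);n=np.array([d[1],-d[0],0])/L
print("stand edge",N,L,"centre",(N[0]+N[1])/2+30*n,np.degrees(np.arctan2(d[1],d[0])))
# fresh top-view check
im=cv2.imread("pics/top0.png");ct=calibration("top");print("top view proj of grip top",proj(ct,P.mean(0)))
```

```text
[[636.5  13.1  98. ]
 [636.6  31.1  98. ]
 [651.6  30.   98. ]
 [653.1  14.4  98. ]] [644.44750835  22.13744427  98.        ]
18.071668200825286 89.63454129427973
15.054066479290094 -4.43560288272869
15.684913166443405 -84.75700527543124
16.60753322904058 -175.5528097713899
jaw 75.85231226097717
off tool [103.00667791 -12.47998993   5.82164698]
stand edge [array([6.08568818e+02, 3.82749267e-01, 5.00000000e+01]), array([621.89001452,  56.44830858,  50.        ])] 57.62639350094221 centre [644.41685392  21.48058326  50.        ] 76.63433866161901
top view proj of grip top [298.58259592 203.08048285]
```

Call:
apply_moves --pt "0 0 0 0 -12.5 5.5 1" --pt "-7 0 0 0 0 0 1" --pt "-7 0 0 20 0 0 1" --pt "0 0 0 35 0 0 1" --pt "0 0 0 35 0 0 1" --pt "0 0 0 30 0 0 1" --pt "0 0 0 17 0 0 1" --pt "0 0 0 0 0 0 1" --pt "0 0 0 0 0 0 0" --pt "0 0 0 0 0 0 -1" --pt "0 0 0 0 0 0 -1" --pt "0 0 0 0 0 0 -1"

```text
time: 3.25
ee_pos: [646.0, 20.9, 65.5]
eef_rot: [-0.5, 0.5, 0.499, 0.501]
wrist_force: [-0.1, -0.3, -0.6]
finger_gap: 0.329
```

Call:
apply_moves --pt "0 0 0 0 0 0 -1" --pt "0 0 0 0 0 0 -1" --pt "0 0 0 0 0 0 -1"

```text
time: 3.55
ee_pos: [645.9, 20.6, 65.2]
eef_rot: [-0.499, 0.501, 0.499, 0.501]
wrist_force: [-0.9, -0.2, 5.8]
finger_gap: 0.197
```

Run:
```python
from h import *
s=state();print(s["ee_pos"],s["wrist_force"],s["torque"],s["finger_gap"])
```

```text
[645.85518503  20.64491474  65.18740629] [-0.89604113 -0.23269372  5.75183521] [-0.19686665  0.1935433   0.0572915 ] 0.19707593334226362
```

Call:
apply_moves --pt "0 0 0 -10 0 0 -1" --pt "0 0 0 -30 0 0 -1" --pt "0 0 0 -30 0 0 -1" --pt "0 0 0 -30 0 0 -1" --pt "0 0 0 0 35 25 -1" --pt "0 0 0 0 35 25 -1" --pt "0 0 0 0 35 25 -1" --pt "0 0 0 0 35 27 -1" --pt "0 0 0 0 0 0 -1" --pt "0 0 0 0 0 0 -1" --pt "0 0 0 0 0 0 -1"

```text
time: 4.65
ee_pos: [506.5, 123.3, 164.8]
eef_rot: [-0.499, 0.501, 0.499, 0.501]
wrist_force: [0.5, -0.3, -1.2]
finger_gap: 0.199
```

Run:
```python
from h import *
s=state();c=calibration("wrist");im=capture("wrist");cv2.imwrite("pics/w2.png",im[:,:,::-1]);print(s["ee_pos"],s["eef_rot"],s["wrist_force"],s["finger_gap"]);print(proj(c,(453,123,50)),proj(c,s["ee_pos"]-[0,0,51]))
```

```text
[506.51835377 123.27655098 164.80147023] [-0.49936154  0.5005273   0.49889181  0.50121595] [ 0.51943748 -0.29512353 -1.22575552] 0.19882290714596496
[314.28014303 149.15664398] [314.59887088 270.10885531]
```

View pics/w2.png

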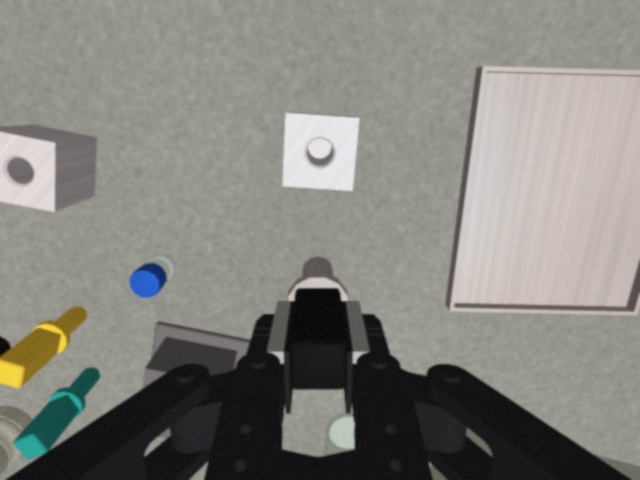

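The left block is clear, with its bore at about (320,151) and corners (285,113), (358,117), (355,191), (283,187). The pin is in the hand with its nose at about (317,262). I'll measure both with the same camera.

```bash
cat >> h.py <<'E'
def measure(f,c,s,seed,tipz):
    im=cv2.imread(f);g=cv2.cvtColor(im,6);q=R.from_quat(s["eef_rot"]).as_matrix()
    m=((g>185)*255).astype(np.uint8);k=blob(m,seed,50);r=rect(c,k,50);top=np.array([*r[0],50])
    print("block",r)
    g2=g[230:300,280:360].astype(int)
    for v in (258,262,266,270,274): # pin edges by row gradient
        row=cv2.GaussianBlur(g,(3,3),0)[v,285:350].astype(int);d=np.diff(row);print(v,"pin cols",285+d.argmin()+.5,285+d.argmax()+.5)
    col=g[245:300,317].astype(int);print("pin col",col)
    return top,q
E
python3 - <<'E'
from h import *
c=calibration("wrist");s=state();top,q=measure("pics/w2.png",c,s,(320,151),114)
print("tool",q.T@(top-s["ee_pos"]),"bore ray", ray(c,(320,151),50))
for v in((317.5,262),(317.5,265),(317.5,268)):print(ray(c,v,s["ee_pos"][2]-51.2))
# right block top in same picture
print([ray(c,p,50).round(1) for p in((20,171),)])
E
```

```text
block ((455.1438903808594, 126.05519104003906), (44.39720153808594, 44.10274124145508), 85.84741973876953)
258 pin cols 308.5 325.5
262 pin cols 304.5 329.5
266 pin cols 303.5 330.5
270 pin cols 301.5 331.5
274 pin cols 301.5 332.5
pin col [150 148 146 147 148 148 145 143 145 145 138 116  96  88  89  91  85  88
  86  86  88  90  87  88  90  88  91  89  91  92  97 106 145 182 201 201
 200 200 196 198 196 191 160  96  31   9  15  13   9  16   7  10  13  11
   7]
tool [114.57799292  51.62268305   2.78525754] bore ray [454.17738317 126.27929337  50.        ]
[502.34009773 124.52424644 113.42411671]
[503.94641096 124.51755872 113.42411671]
[505.56046325 124.51083877 113.42411671]
[array([465.6, -59.2,  50. ])]
```

Call:
apply_moves --pt "0 0 0 0 25 1 -1" --pt "0 0 0 0 24.6 0.6 -1" --pt "0 0 0 30 0 0 -1" --pt "0 0 0 20 0 0 -1" --pt "0 0 0 9 0 0 -1" --pt "0 0 0 0 0 0 -1" --pt "0 0 0 1 0 0 -1" --pt "0 0 0 1 0 0 -1" --pt "0 0 0 1 0 0 -1" --pt "0 0 0 1 0 0 -1" --pt "0 0 0 1 0 0 -1" --pt "0 0 0 1 0 0 -1"

```text
time: 5.9
ee_pos: [456.2, 125.2, 99.4]
eef_rot: [-0.499, 0.501, 0.499, 0.501]
wrist_force: [-1.0, -0.4, -1.9]
finger_gap: 0.198
```

Call:
apply_moves --pt "0 0 0 1 0 0 -1" --pt "0 0 0 1 0 0 -1" --pt "0 0 0 1 0 0 -1"

```text
time: 6.2
ee_pos: [456.1, 125.1, 96.2]
eef_rot: [-0.499, 0.501, 0.499, 0.501]
wrist_force: [-0.8, -0.4, -1.3]
finger_gap: 0.2
```

Call:
apply_moves --pt "0 0 0 1 0 0 -1" --pt "0 0 0 1 0 0 -1" --pt "0 0 0 1 0 0 -1" --pt "0 0 0 1 0 0 -1" --pt "0 0 0 1 0 0 -1" --pt "0 0 0 1 0 0 -1" --pt "0 0 0 1 0 0 -1" --pt "0 0 0 1 0 0 -1"

```text
time: 7.0
ee_pos: [456.1, 125.1, 88.2]
eef_rot: [-0.499, 0.501, 0.499, 0.501]
wrist_force: [0.1, -0.1, -2.3]
finger_gap: 0.198
```

Call:
apply_moves --pt "0 0 0 1 0 0 -1" --pt "0 0 0 1 0 0 -1"

```text
time: 7.2
ee_pos: [456.1, 125.1, 86.2]
eef_rot: [-0.499, 0.501, 0.499, 0.501]
wrist_force: [0.6, -0.2, -0.2]
finger_gap: 0.198
```

Call:
apply_moves --pt "0 0 0 1 0 0 -1" --pt "0 0 0 1 0 0 -1"

```text
time: 7.4
ee_pos: [456.1, 125.1, 84.2]
eef_rot: [-0.499, 0.501, 0.499, 0.501]
wrist_force: [0.2, -0.3, -1.2]
finger_gap: 0.203
```

Call:
apply_moves --pt "0 0 0 1 0 0 -1" --pt "0 0 0 1 0 0 -1"

```text
time: 7.6
ee_pos: [456.1, 125.1, 82.2]
eef_rot: [-0.499, 0.501, 0.499, 0.501]
wrist_force: [0.4, 0.0, -0.9]
finger_gap: 0.203
```

Run:
```python
from h import *
c=calibration("wrist");im=capture("wrist");s=state();cv2.imwrite("pics/w3.png",im[100:480,120:520,::-1]);print(s["ee_pos"],s["wrist_force"],s["finger_gap"])
```

```text
[455.99037818 125.08233744  82.07526675] [-0.28940109 -0.93478476 -1.55731355] 0.20168306922963308
```

View pics/w3.png

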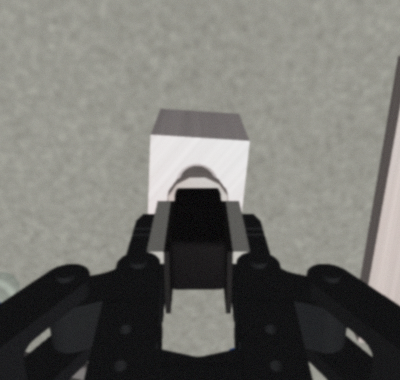

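The pin is inside the left block's bore, collar above it at (195,180) in the crop. It is 19 mm deep, past the step depth, with no force, so this bore looks good. I'll carry on until it is home.

Call:
apply_moves --pt "0 0 0 1 0 0 -1" --pt "0 0 0 1 0 0 -1" --pt "0 0 0 1 0 0 -1" --pt "0 0 0 1 0 0 -1" --pt "0 0 0 1 0 0 -1" --pt "0 0 0 1 0 0 -1" --pt "0 0 0 1 0 0 -1" --pt "0 0 0 1 0 0 -1" --pt "0 0 0 1 0 0 -1" --pt "0 0 0 1 0 0 -1" --pt "0 0 0 1 0 0 -1" --pt "0 0 0 1 0 0 -1"

```text
time: 8.85
ee_pos: [456.1, 125.1, 70.2]
eef_rot: [-0.499, 0.501, 0.499, 0.501]
wrist_force: [0.5, -0.0, -1.2]
finger_gap: 0.2
```

Call:
apply_moves --pt "0 0 0 1 0 0 -1" --pt "0 0 0 1 0 0 -1" --pt "0 0 0 1 0 0 -1"

```text
time: 9.15
ee_pos: [456.1, 125.1, 67.2]
eef_rot: [-0.499, 0.501, 0.499, 0.501]
wrist_force: [0.2, -0.2, -1.3]
finger_gap: 0.2
```

Call:
apply_moves --pt "0 0 0 1 0 0 -1" --pt "0 0 0 0 0 0 -1"

```text
time: 9.35
ee_pos: [456.0, 125.1, 66.2]
eef_rot: [-0.499, 0.501, 0.499, 0.501]
wrist_force: [0.7, 0.3, -1.3]
finger_gap: 0.203
```

Call:
apply_moves --pt "0 0 0 0.5 0 0 -1" --pt "0 0 0 0.5 0 0 -1" --pt "0 0 0 0 0 0 -1"

```text
time: 9.65
ee_pos: [456.1, 125.1, 65.3]
eef_rot: [-0.499, 0.501, 0.499, 0.501]
wrist_force: [-0.3, 0.5, -1.4]
finger_gap: 0.203
```

Call:
apply_moves --pt "0 0 0 0.4 0 0 -1" --pt "0 0 0 0 0 0 -1"

```text
time: 9.85
ee_pos: [456.1, 125.1, 65.1]
eef_rot: [-0.499, 0.501, 0.499, 0.501]
wrist_force: [-0.7, -0.0, 4.1]
finger_gap: 0.204
```

Call:
apply_moves --pt "0 0 0 -4 0 0 -1" --pt "0 0 0 -10 0 0 -1" --pt "0 0 0 -15 0 0 -1" --pt "0 0 0 -20 0 0 -1" --pt "0 0 0 -25 0 0 -1" --pt "0 0 0 -26 0 0 -1" --pt "0 0 0 0 -15 -46 -1" --pt "0 0 0 0 -15 -46 -1" --pt "0 0 0 0 -15 -46 -1" --pt "0 0 0 0 -14 -46 -1" --pt "0 0 0 0 0 0 -1" --pt "0 0 0 0 0 0 -1"

```text
time: 11.05
ee_pos: [514.4, -60.1, 165.3]
eef_rot: [-0.498, 0.501, 0.498, 0.502]
wrist_force: [-0.6, -0.1, -1.3]
finger_gap: 0.199
```

Run:
```python
from h import *
s=state();c=calibration("wrist");im=capture("wrist");cv2.imwrite("pics/w4.png",im[:,:,::-1]);print(s["ee_pos"],s["eef_rot"],s["wrist_force"],s["finger_gap"]);p=proj(c,(465,-61,50));print(p,proj(c,s["ee_pos"]-[0,0,51]))
top,q=measure("pics/w4.png",c,s,p,114)
print("tool",q.T@(top-s["ee_pos"]))
for v in(256,262,268):print(ray(c,(317.5,v),s["ee_pos"][2]-51.2))
```

```text
[514.43324486 -60.14187396 165.32693705] [-0.49843447  0.50147854  0.49846407  0.50161333] [-0.60111869 -0.10917805 -1.25062887] 0.19925623534472195
[313.14176223 156.05190682] [314.57881252 270.19468494]
block ((465.57452392578125, -60.610687255859375), (44.694664001464844, 44.38576126098633), 78.29790496826172)
258 pin cols 308.5 325.5
262 pin cols 304.5 329.5
266 pin cols 303.5 330.5
270 pin cols 302.5 331.5
274 pin cols 301.5 332.5
pin col [154 155 152 154 156 153 153 155 152 150 141 119 102  92  94  92  93  90
  93  94  94  88  89  93  90  90  91  91  96  96  99 112 149 187 205 210
 207 205 206 205 203 196 166  99  36  12  12   9   6   8  17  14  13  10
  15]
tool [115.32169398  48.86695178  -0.79039705]
[506.92984783 -58.62587242 114.12693705]
[510.11871091 -58.64619325 114.12693705]
[513.33822066 -58.66670939 114.12693705]
```

View pics/w4.png

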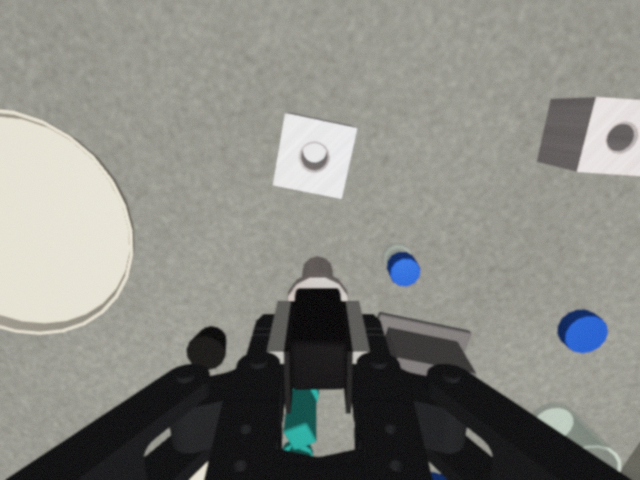

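The right block's bore is at (315,156), corners at (285,113), (357,128), (342,198) and (274,186). The left block stands upright at (620,136). The pin is still straight in the hand.

Call:
apply_moves --pt "0 0 0 0 25 -1 -1" --pt "0 0 0 0 21.9 -1 -1" --pt "0 0 0 30 0 0 -1" --pt "0 0 0 20 0 0 -1" --pt "0 0 0 10 0 0 -1" --pt "0 0 0 0 0 0 -1" --pt "0 0 0 1 0 0 -1" --pt "0 0 0 1 0 0 -1" --pt "0 0 0 1 0 0 -1" --pt "0 0 0 1 0 0 -1" --pt "0 0 0 1 0 0 -1" --pt "0 0 0 1 0 0 -1"

```text
time: 12.3
ee_pos: [467.6, -61.0, 98.9]
eef_rot: [-0.499, 0.501, 0.499, 0.501]
wrist_force: [-0.0, -0.1, -0.6]
finger_gap: 0.2
```

Call:
apply_moves --pt "0 0 0 1 0 0 -1" --pt "0 0 0 1 0 0 -1" --pt "0 0 0 1 0 0 -1"

```text
time: 12.6
ee_pos: [467.4, -61.0, 95.8]
eef_rot: [-0.499, 0.501, 0.499, 0.501]
wrist_force: [-0.9, -1.8, -0.6]
finger_gap: 0.199
```

Call:
apply_moves --pt "0 0 0 0 0 -0.7 -1" --pt "0 0 0 1 0 0 -1" --pt "0 0 0 1 0 0 -1" --pt "0 0 0 1 0 0 -1" --pt "0 0 0 1 0 0 -1" --pt "0 0 0 1 0 0 -1" --pt "0 0 0 1 0 0 -1" --pt "0 0 0 1 0 0 -1"

```text
time: 13.4
ee_pos: [467.5, -61.6, 88.8]
eef_rot: [-0.499, 0.501, 0.499, 0.501]
wrist_force: [-1.3, -0.2, -0.9]
finger_gap: 0.201
```

Call:
apply_moves --pt "0 0 0 1 0 0 -1" --pt "0 0 0 0.7 0 0 -1"

```text
time: 13.6
ee_pos: [467.5, -61.6, 87.1]
eef_rot: [-0.499, 0.501, 0.499, 0.501]
wrist_force: [-0.0, -0.2, -1.1]
finger_gap: 0.203
```

Call:
apply_moves --pt "0 0 0 0.7 0 0 -1"

```text
time: 13.7
ee_pos: [467.5, -61.6, 86.4]
eef_rot: [-0.499, 0.501, 0.499, 0.501]
wrist_force: [-0.9, -0.5, -0.6]
finger_gap: 0.202
```

Call:
apply_moves --pt "0 0 0 0.6 0 0 -1" --pt "0 0 0 0 0 0 -1"

```text
time: 13.9
ee_pos: [467.6, -61.6, 86.1]
eef_rot: [-0.499, 0.501, 0.499, 0.501]
wrist_force: [-1.9, -0.4, 3.1]
finger_gap: 0.201
```

Call:
apply_moves --pt "0 0 0 0.5 0 0 -1" --pt "0 0 0 0 0 0 -1"

```text
time: 14.1
ee_pos: [467.7, -61.7, 85.9]
eef_rot: [-0.499, 0.501, 0.499, 0.501]
wrist_force: [-3.5, -0.1, 10.8]
finger_gap: 0.201
```

The pin stopped at 86 mm TCP height, 15 mm deep, with the force rising to 11 N. So the right bore is bad and the left is good. The gauge goes back to its stand next.

Call:
apply_moves --pt "0 0 0 -4 0 0 -1" --pt "0 0 0 -10 0 0 -1" --pt "0 0 0 -20 0 0 -1" --pt "0 0 0 -25 0 0 -1" --pt "0 0 0 -20 0 0 -1" --pt "0 0 0 0 -35.7 16.4 -1" --pt "0 0 0 0 -35.7 16.4 -1" --pt "0 0 0 0 -35.7 16.4 -1" --pt "0 0 0 0 -35.7 16.4 -1" --pt "0 0 0 0 -35.5 16.4 -1" --pt "0 0 0 0 0 0 -1" --pt "0 0 0 0 0 0 -1"

```text
time: 15.3
ee_pos: [646.4, 20.2, 164.4]
eef_rot: [-0.499, 0.501, 0.499, 0.501]
wrist_force: [-0.4, -0.3, -1.5]
finger_gap: 0.202
```

Call:
apply_moves --pt "0 0 0 20 0 0 -1" --pt "0 0 0 20 0 0 -1" --pt "0 0 0 15 0 0 -1" --pt "0 0 0 0 0 0 -1" --pt "0 0 0 0 0 0 -1"

```text
time: 15.8
ee_pos: [645.9, 19.5, 109.7]
eef_rot: [-0.499, 0.501, 0.499, 0.501]
wrist_force: [0.5, 0.1, -0.5]
finger_gap: 0.205
```

Call:
apply_moves --pt "0 0 0 4 0 1.1 -1" --pt "0 0 0 2 0 0 -1" --pt "0 0 0 2 0 0 -1" --pt "0 0 0 2 0 0 -1" --pt "0 0 0 2 0 0 -1" --pt "0 0 0 2 0 0 -1" --pt "0 0 0 2 0 0 -1"

```text
time: 16.5
ee_pos: [646.1, 20.7, 93.2]
eef_rot: [-0.499, 0.501, 0.499, 0.501]
wrist_force: [-0.8, -1.7, -0.4]
finger_gap: 0.201
```

Call:
apply_moves --pt "0 0 0 3 0 0 -1" --pt "0 0 0 3 0 0 -1" --pt "0 0 0 3 0 0 -1" --pt "0 0 0 3 0 0 -1" --pt "0 0 0 3 0 0 -1" --pt "0 0 0 3 0 0 -1" --pt "0 0 0 3 0 0 -1"

```text
time: 17.2
ee_pos: [646.1, 20.7, 72.2]
eef_rot: [-0.499, 0.501, 0.499, 0.501]
wrist_force: [-1.0, -3.0, 1.8]
finger_gap: 0.208
```

Call:
apply_moves --pt "0 0 0 2 0 0 -1" --pt "0 0 0 2 0 0 -1" --pt "0 0 0 1.5 0 0 -1" --pt "0 0 0 1 0 0 -1" --pt "0 0 0 0.5 0 0 -1" --pt "0 0 0 0 0 0 -1"

```text
time: 17.8
ee_pos: [646.1, 20.7, 65.3]
eef_rot: [-0.499, 0.501, 0.499, 0.501]
wrist_force: [-0.9, -5.3, 0.9]
finger_gap: 0.203
```

Call:
apply_moves --pt "0 0 0 0.3 0 0 -0.7" --pt "0 0 0 0 0 0 -0.3" --pt "0 0 0 0 0 0 0.2" --pt "0 0 0 0 0 0 1" --pt "0 0 0 0 0 0 1" --pt "0 0 0 0 0 0 1" --pt "0 0 0 -10 0 0 1" --pt "0 0 0 -30 0 0 1" --pt "0 0 0 -35 0 0 1" --pt "0 0 0 -35 0 0 1" --pt "0 0 0 0 0 0 1" --pt "0 0 0 0 0 0 1"

```text
time: 19.0
ee_pos: [646.7, 20.9, 176.6]
eef_rot: [-0.5, 0.5, 0.499, 0.502]
wrist_force: [-0.9, 0.3, -0.6]
finger_gap: 1.002
```

Run:
```python
from h import *
s=state();c=calibration("wrist");im=capture("wrist");cv2.imwrite("pics/w5.png",im[:,:,::-1]);print(s["ee_pos"],s["wrist_force"],s["finger_gap"])
```

```text
[646.68484999  20.88209406 176.59949501] [-0.89595735  0.30515157 -0.60830767] 1.0019429989578998
```

View pics/w5.png

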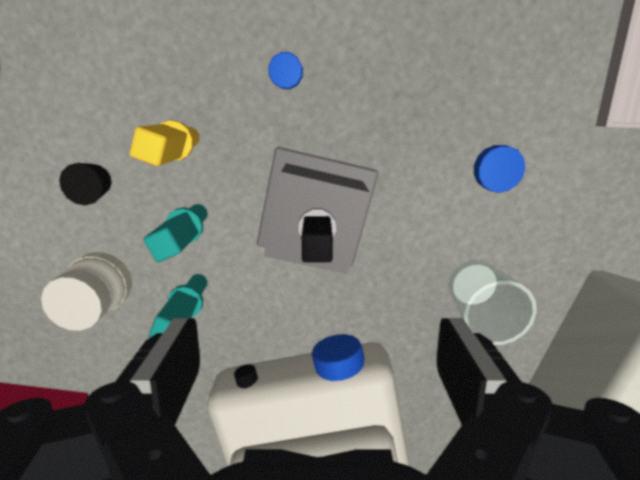

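The gauge stands upright in its stand, collar on top at (318,222), and nothing has been disturbed. Next is the left block.

Call:
apply_moves --pt "0 0 0 0 38.4 20.8 1" --pt "0 0 0 0 38.4 20.8 1" --pt "0 0 0 0 38.4 20.8 1" --pt "0 0 0 0 38.4 20.8 1" --pt "0 0 0 0 38.4 20.8 1" --pt "3 0 0 0 0 0 1" --pt "0 0 0 40 0 0 1" --pt "0 0 0 40 0 0 1" --pt "0 0 0 20 0 0 1" --pt "0 0 0 0 0 0 1"

```text
time: 20.05
ee_pos: [451.3, 124.7, 71.7]
eef_rot: [-0.485, 0.516, 0.487, 0.511]
wrist_force: [0.1, -0.8, 0.1]
finger_gap: 1.003
```

Call:
apply_moves --pt "0 0 0 20 0 0 1" --pt "0 0 0 20 0 0 1" --pt "0 0 0 15 0 0 1" --pt "0 0 0 5 0 0 1" --pt "0 0 0 0 0 0 0.5" --pt "0 0 0 0 0 0 0" --pt "0 0 0 0 0 0 -1" --pt "0 0 0 0 0 0 -1" --pt "0 0 0 0 0 0 -1" --pt "0 0 0 0 0 0 -1" --pt "0 0 0 0 0 0 -1"

```text
time: 21.15
ee_pos: [455.2, 125.6, 16.2]
eef_rot: [-0.486, 0.513, 0.486, 0.514]
wrist_force: [-0.5, -1.8, 5.9]
finger_gap: 0.509
```

Call:
apply_moves --pt "0 0 0 -8 0 0 -1" --pt "0 0 0 -17 0 0 -1" --pt "0 0 0 -20 0 0 -1" --pt "0 0 0 0 -5.7 36 -1" --pt "0 0 0 0 -5.7 36 -1" --pt "0 0 0 0 -5.7 36 -1" --pt "0 0 0 0 -5.7 36 -1" --pt "0 0 0 0 -5.7 36 -1" --pt "0 0 0 0 0 0 -1" --pt "0 0 0 0 0 0 -1" --pt "0 0 0 0 0 0 -1"

```text
time: 22.25
ee_pos: [492.3, 302.7, 60.2]
eef_rot: [-0.486, 0.514, 0.486, 0.513]
wrist_force: [-0.1, -0.2, -3.5]
finger_gap: 0.504
```

Run:
```python
from h import *
s=state();c=calibration("wrist");im=capture("wrist");cv2.imwrite("pics/w6.png",im[:,:,::-1]);print(s["ee_pos"],s["wrist_force"],s["finger_gap"])
```

```text
[492.2928881  302.74635259  60.17736072] [-0.1225033  -0.23192957 -3.45309932] 0.5038219885745436
```

View pics/w6.png

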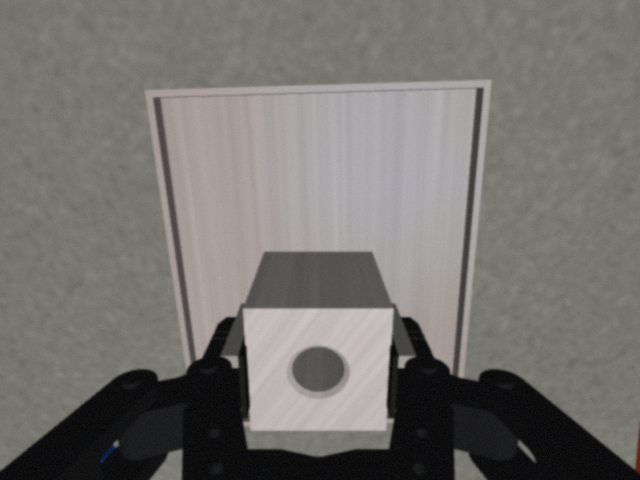

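The block is held squarely above the tray, centred between its walls (cols 150–490). I'll lower it now.

Call:
apply_moves --pt "0 0 0 15 0 0 -1" --pt "0 0 0 12 0 0 -1" --pt "0 0 0 8 0 0 -1" --pt "0 0 0 2 0 0 -1" --pt "0 0 0 2 0 0 -1" --pt "0 0 0 1 0 0 -1" --pt "0 0 0 0.5 0 0 -1" --pt "0 0 0 0 0 0 -1"

```text
time: 23.1
ee_pos: [493.1, 303.8, 19.8]
eef_rot: [-0.486, 0.514, 0.486, 0.514]
wrist_force: [-0.1, -0.2, -2.2]
finger_gap: 0.508
```

Call:
apply_moves --pt "0 0 0 0.5 0 0 -1" --pt "0 0 0 0.5 0 0 -1" --pt "0 0 0 0 0 0 -1"

```text
time: 23.4
ee_pos: [493.2, 303.8, 19.2]
eef_rot: [-0.486, 0.514, 0.486, 0.514]
wrist_force: [-2.8, -0.7, 5.1]
finger_gap: 0.502
```

Call:
apply_moves --pt "0 0 0 0 0 0 0.2" --pt "0 0 0 0 0 0 0.5" --pt "0 0 0 0 0 0 1" --pt "0 0 0 0 0 0 1" --pt "0 0 0 0 0 0 1" --pt "0 0 0 -10 0 0 1" --pt "0 0 0 -30 0 0 1" --pt "0 0 0 -30 0 0 1" --pt "0 0 0 -30 0 0 1" --pt "0 0 0 0 0.8 -40.7 1" --pt "0 0 0 0 0.8 -40.7 1" --pt "0 0 0 0 0.8 -40.7 1"

```text
time: 24.6
ee_pos: [483.7, 180.9, 119.7]
eef_rot: [-0.486, 0.513, 0.486, 0.514]
wrist_force: [0.5, -0.2, -0.2]
finger_gap: 1.001
```

Call:
apply_moves --pt "0 0 0 0 0.8 -40.7 1" --pt "0 0 0 0 0.8 -40.7 1" --pt "0 0 0 0 0.8 -40.7 1" --pt "0 0 0 0 0.8 -40.7 1" --pt "0 0 0 0 1 -40.7 1" --pt "0 0 0 0 1 -40.7 1" --pt "4.3 0 0 0 0 0 1" --pt "4.3 0 0 0 0 0 1" --pt "0 0 0 20 0 0 1" --pt "0 0 0 20 0 0 1" --pt "0 0 0 0 0 0 1" --pt "0 0 0 0 0 0 1"

```text
time: 25.8
ee_pos: [464.9, -61.6, 79.1]
eef_rot: [-0.446, 0.549, 0.446, 0.549]
wrist_force: [0.8, 0.8, -0.1]
finger_gap: 1.002
```

Aligned with the right block, so I'll grasp it.

Call:
apply_moves --pt "0 0 0 25 0 0 1" --pt "0 0 0 20 0 0 1" --pt "0 0 0 13 0 0 1" --pt "0 0 0 5 0 0 1" --pt "0 0 0 0 0 0 0.5" --pt "0 0 0 0 0 0 0" --pt "0 0 0 0 0 0 -1" --pt "0 0 0 0 0 0 -1" --pt "0 0 0 0 0 0 -1" --pt "0 0 0 0 0 0 -1" --pt "0 0 0 0 0 0 -1"

```text
time: 26.9
ee_pos: [465.6, -61.8, 16.6]
eef_rot: [-0.446, 0.548, 0.446, 0.549]
wrist_force: [-1.1, 0.5, 6.2]
finger_gap: 0.506
```

Call:
apply_moves --pt "0 0 0 -8 0 0 -1" --pt "0 0 0 -17 0 0 -1" --pt "0 0 0 -20 0 0 -1" --pt "0 0 0 0 -16.8 -34.8 -1" --pt "0 0 0 0 -16.8 -34.8 -1" --pt "0 0 0 0 -16.8 -34.8 -1" --pt "0 0 0 0 -16.8 -34.8 -1" --pt "0 0 0 0 -16.8 -34.8 -1" --pt "0 0 0 0 -16.8 -34.8 -1" --pt "0 0 0 0 0 0 -1" --pt "0 0 0 0 0 0 -1" --pt "0 0 0 0 0 0 -1"

```text
time: 28.1
ee_pos: [520.2, -285.7, 60.6]
eef_rot: [-0.446, 0.549, 0.446, 0.549]
wrist_force: [-0.9, -0.1, -2.4]
finger_gap: 0.51
```

Run:
```python
from h import *
s=state();c=calibration("wrist");im=capture("wrist");cv2.imwrite("pics/w7.png",im[:,:,::-1]);print(s["ee_pos"],s["wrist_force"],s["finger_gap"])
```

```text
[ 520.22240434 -285.73698376   60.63828555] [-0.88578723 -0.14269825 -2.4207749 ] 0.5103532436994904
```

View pics/w7.png

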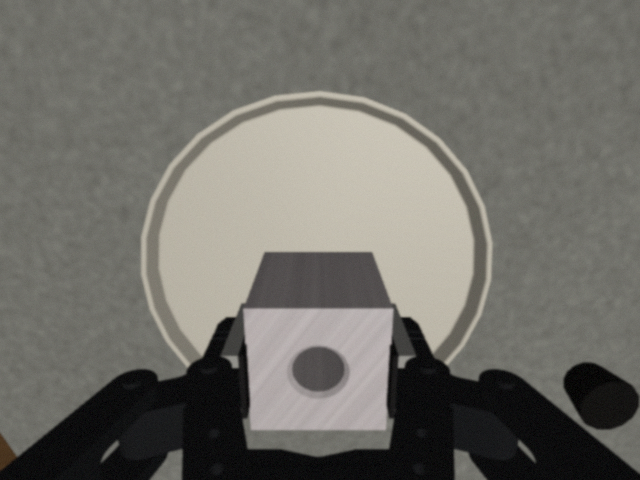

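The block is held centrally above the dish (rim cols 142–492). I'll lower it, aiming for a TCP height of about 19.5.

Call:
apply_moves --pt "0 0 0 15 0 0 -1" --pt "0 0 0 12 0 0 -1" --pt "0 0 0 8 0 0 -1" --pt "0 0 0 2 0 0 -1" --pt "0 0 0 2 0 0 -1" --pt "0 0 0 1 0 0 -1" --pt "0 0 0 0.5 0 0 -1" --pt "0 0 0 0 0 0 -1"

```text
time: 28.95
ee_pos: [521.1, -286.8, 20.4]
eef_rot: [-0.446, 0.549, 0.446, 0.549]
wrist_force: [-0.1, 0.5, -2.5]
finger_gap: 0.505
```

Call:
apply_moves --pt "0 0 0 0.5 0 0 -1" --pt "0 0 0 0.5 0 0 -1" --pt "0 0 0 0 0 0 -1"

```text
time: 29.25
ee_pos: [521.1, -286.8, 19.6]
eef_rot: [-0.446, 0.549, 0.446, 0.549]
wrist_force: [-2.9, 0.3, 3.7]
finger_gap: 0.507
```

Contact. I'll release, lift and back off toward the base to clear the cameras.

Call:
apply_moves --pt "0 0 0 0 0 0 0.2" --pt "0 0 0 0 0 0 0.5" --pt "0 0 0 0 0 0 1" --pt "0 0 0 0 0 0 1" --pt "0 0 0 0 0 0 1" --pt "0 0 0 -10 0 0 1" --pt "0 0 0 -30 0 0 1" --pt "0 0 0 -40 0 0 1" --pt "0 0 0 -40 0 0 1" --pt "0 0 0 0 40 -25 1" --pt "0 0 0 0 40 -25 1" --pt "0 0 0 0 40 -25 1"

```text
time: 30.45
ee_pos: [387.1, -335.9, 140.2]
eef_rot: [-0.447, 0.548, 0.446, 0.549]
wrist_force: [-0.0, -0.6, 0.6]
finger_gap: 0.999
```

Call:
apply_moves --pt "0 0 0 0 20 -45 1" --pt "0 0 0 0 20 -45 1" --pt "0 0 0 0 20 -45 1" --pt "0 0 0 0 20 -45 1" --pt "0 0 0 0 0 0 1" --pt "0 0 0 0 0 0 1" --pt "0 0 0 0 0 0 1"

```text
time: 31.15
ee_pos: [273.3, -494.7, 139.3]
eef_rot: [-0.446, 0.549, 0.446, 0.549]
wrist_force: [-0.1, 0.2, 0.7]
finger_gap: 1.002
```

Run:
```python
from h import *
s=state();print(s["ee_pos"],s["time"],s["wrist_force"])
a=capture("top");b=capture("scene")
cv2.imwrite("pics/end.png",np.hstack([cv2.resize(a[130:350,120:500],(400,232)),b[80:440,120:520]][:1])[:,:,::-1])
A=cv2.resize(a[150:340,130:490],(720,380))[:,:,::-1];B=cv2.resize(b[100:440,130:530],None,fx=.6,fy=.6)[:,:,::-1]
o=np.zeros((380+B.shape[0],720,3),np.uint8);o[:380]=A;o[380:,:B.shape[1]]=B;cv2.imwrite("pics/end.png",o)
```

```text
[ 273.28320181 -494.67234933  139.32166799] 31.15 [-0.101276    0.21912812  0.66888043]
```

View pics/end.png

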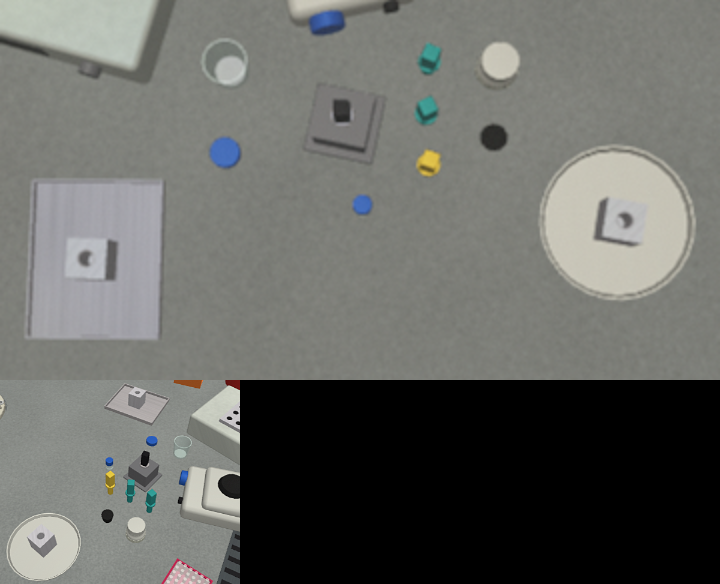

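The final view shows the left block standing in the tray at (87,258), the right block in the dish at (624,220) and the gauge in its stand at (342,112). The bystanders are in place and the arm is clear, so I'll hand in.

```bash
python3 -c "
from cell import finish_job;print(finish_job())"
```

```text
the job is handed in; nothing more can be done
None
```

The job is handed in at about 31 s of robot time; no verdict was reported.

- **Left block (good):** the pin went in with no noticeable force until the collar touched at full depth, at about 4 N. It now stands upright near the centre of the tray.
- **Right block (bad):** the pin stopped 15 mm down, and the wrist force rose to only about 11 N against the 40 N limit. It now stands upright near the centre of the dish.
- **Gauge:** it is back in its stand. The tool was within 0.1 mm of its original grasp height when I let go, and a wrist picture afterwards showed it upright with the collar on the stand.
- **Last checks:** the final top and scene pictures showed both blocks, the gauge and the bystanders where they should be, and the arm clear of everything. I judged these by eye and did not re-measure positions. No check failed.
- **Disagreement:** the top and wrist cameras differed by 2–4 mm on block positions, so I measured pin and bore together in the wrist view. The first settling errors of about 1 mm at the right block and the stand were corrected by small sideways moves.

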